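# Load the fruit jar and pump it down

## Task

Put every mandarin on the fruit board into the deep white jar, lowering each one gently instead of dropping it in; the big orange stays on the board. Then set the pump lid squarely on the jar and work its plunger three times, pressing it fully down and letting it come fully up each time. Leave everything else on the counter where it is.

Things in the scene. Friction and masses are not known exactly. Their poses are not given: they have to be found in the camera images.
- mandarin1: small orange-coloured fruit, slightly flattened: 46 mm across, 40 mm high, about 65 g; origin at its centre. Starts upright on the board, centre 32 mm above the counter. Some of the five may be absent
- mandarin2: small orange-coloured fruit, slightly flattened: 46 mm across, 40 mm high, about 65 g; origin at its centre. Starts upright on the board, centre 32 mm above the counter. Some of the five may be absent
- mandarin3: small orange-coloured fruit, slightly flattened: 46 mm across, 40 mm high, about 65 g; origin at its centre. Starts upright on the board, centre 32 mm above the counter. Some of the five may be absent
- mandarin4: small orange-coloured fruit, slightly flattened: 46 mm across, 40 mm high, about 65 g; origin at its centre. Starts upright on the board, centre 32 mm above the counter. Some of the five may be absent
- mandarin5: small orange-coloured fruit, slightly flattened: 46 mm across, 40 mm high, about 65 g; origin at its centre. Starts upright on the board, centre 32 mm above the counter. Some of the five may be absent
- orange: the one big orange, 76 mm across and 72 mm high, same colour as the mandarins; origin at its centre; not to be moved
- board: oak fruit board fixed to the counter, 220 mm (x) by 290 mm (y), 12 mm thick with a lip 5 mm higher and 6 mm wide round its edge; origin at the centre of its underside
- jar: heavy white stoneware jar, fixed, round and open at the top: 180 mm outside diameter, 100 mm high, wall 6 mm (inside diameter 168 mm), floor 8 mm thick; origin at the centre of its underside, z up. It stands to the left or to the right of the board
- lid: loose pump lid, about 0.38 kg, on the counter across the board from the jar; origin at its underside centre, z up. Black plug 156 mm across, z 0 to 10 mm, enters the jar mouth; oak flange 184 mm across, z 10 to 20, rests on the rim (origin then 90 mm above the jar's); fixed steel collar 40 mm across, z 20 to 48, to grip the lid by; plunger above it
- plunger (a joint): the sprung pump plunger in the lid, a slide: 0 = fully up, 0.018 m = fully down (its cap meets the collar). Spring: about 5 N to start, 12 N fully down; it rises by itself when released
- plunger_top (a point): centre of the top of the plunger's black cap (34 mm across, 10 mm thick, on an 18 mm stem); 76 mm above the lid's origin when up, 58 mm when down
- tin1: cream tin, 68 mm across, 95 mm high, origin at underside; bystander
- tin2: cream tin, 68 mm across, 95 mm high, origin at underside; bystander
- ramekin: small white bowl, 84 mm across, 42 mm high, origin at underside; bystander
- copper_pan: copper pot, 140 mm across the rim, 85 mm high, origin at underside; bystander
- spoon: wooden spoon 200 mm long lying beside the bread bin at the right; bystander
Things that resemble listed ones, but are neither listed nor needed, are in the scene too. Leave any green look-alike of the mandarin4 alone. What is shaped like the mandarin1 but blue is not meant.

How it is judged:
By the outcome, as a careful person would: the job done as asked, in the order asked, and still so for the second after the job is handed in, with the robot touching nothing.
Of mandarin1, mandarin2, mandarin3, mandarin4, mandarin5 only 3 to 5 are there at a start; the rules pass over those that are not, and their reading is None.
At some moment in a run one of mandarin1, mandarin2, mandarin3, mandarin4, mandarin5, lid may be knocked a few centimetres aside while the robot is not near it.
It also fails if it takes over 210 s, if anything falls off the work surface, if the arm or the gripper's body presses on something with over 40 N, if the wrist force passes 120 N, or if a joint passes its speed limit or range.

## Robot

A 6-joint arm with a two-finger parallel gripper is mounted at the origin on the work surface. World frame = base frame: x ahead of the robot, y to its left, z up, the work surface at z = 0. Lengths are in m, angles in rad, forces in N, time in s.
With the tool pointing down it reaches from about 0.3 to 0.775 m from the base axis. Payload 14.6 kg.
Tool frame: the origin (TCP) lies midway between the tips of the shut fingers; the grasp point (between the pads) lies behind it (robot.pinch_z is the z of the grasp point in the tool frame, in m); z points along the fingers, y is the line along which they close (so a half turn about z gives the same grasp; the last joint's range is limited). The gripper opens to 94 mm and grips with 3 to 60 N. Pads are 16 mm wide; open, the fingers measure 119 mm over their backs; the gripper's body (75 mm by 177 mm) begins 78 mm behind the grasp point.
Start: joints at [1.09, 0.3, 1.521, -0, 1.321, -0.067], TCP at [0.221, 0.504, 0.205] pointing down, gripper open.
Joint ranges: [-3.03, 3.03], [-0.79, 2.21], [0.23, 2.52], [-1.04, 4.18], [0, 3.07], [-2.55, 2.55]. Speed limits (rad/s): [2.22, 2.22, 2.57, 3.14, 3.14, 3.14].

## Interface

Orientations are given as [roll, pitch, yaw] about the fixed x, y, z axes, in that order (R = Rz(yaw) Ry(pitch) Rx(roll)).
In Python, from workcell import robot gives the robot as it stands. The module is installed in compiled form; this text tells all that it offers.
- The arm moves only by the shell command python3 -m pendant 'ROWS' [FORCE]. ROWS is JSON, a list of rows, each a list of 5 numbers: the closure, from -1 (fully open) to 1 (shut), then the shift along the tool's x, y, z in cm, then the turn about the tool's z in degrees. In form: [[hand, tx, ty, tz, spin], ...]. A call has 1 to 20 rows; each row shifts and turns the commanded pose from where the row before left it, along the tool's axes as they then stand; what a row does not reach is not made up. A row lasts 1/10 s, in which the tool goes at most 50 mm and 8.59 degrees, less where a joint would pass 70% of its speed; a pose out of reach is approached as far as the arm can. A call is refused whole if a number of a shift passes 5 or a number of a turn 8.59, either way. A call with a gripper value outside its range is refused whole. The fingers move at their own pace and stop on an object; FORCE is the grip in N (left out, the last holds). Time passes only in rows, so rows that do not move let the fingers close. It gives the time, the measured TCP pose, the force, the opening and the grip force at its end, in the units of the state.
- robot.sense(): the state, without advancing time (a new reading comes with each control period).
- robot.get_image(name): name is "scene" or "side" or "wrist"; returns a dict with "color" (384x512x3 uint8, red, green, blue), "camera_matrix" (3x3 intrinsics, pixels), "dist" ([k1, k2, p1, p2, k3] as OpenCV has them; the pictures are not rectified), "camera_from_world" (4x4, takes a point from world to camera coordinates); the wrist camera has in their place "tool_from_camera" (4x4, takes a point from camera to tool coordinates, whose origin is the TCP and whose axes are the flange's). Camera axes: x right, y down, z forward; pixel columns grow to the right and rows downward; lengths in m; the calibration is good to about 2 mm. A picture is of the moment at which its call begins: read the wrist's pose just before it. There is no depth.
- robot.hand_in(): hands the job in; it is judged then, once.
The state is a dict: "t": time; "joints": joint angles; "dq": joint speeds; "effort": joint torques, N m; "ee_pos": TCP position; "ee_rot": TCP orientation; "ft_force": force on the tool from outside, world axes, zero at the start; "moment": the same for the moment, N m; "opening": opening from 0.0 (shut) to 1.0 (fully open); "finger_force": force on a finger pad.
Only numpy, scipy, OpenCV 4.12 (cv2) and the standard library are available. Lean on these libraries where they do the work, as an engineer would, in place of code of your own. Each camera call takes 0.05 s, during which the arm holds its last target. There are 200 camera calls.

## Working session

There is one attempt and no reset: what is moved stays moved. The work goes in short steps, Python scripts to look and compute and a shell command to move; the robot and the scene stay as the last step left them, time stands still between calls to the robot, and variables do not carry over. Pictures are saved under pics/ and viewed, at most 14 in all, crops included, and the job is handed in when it is done.

```bash
mkdir -p pics
cat > h.py <<'E'
import numpy as np,cv2
from workcell import robot
from scipy.spatial.transform import Rotation as R
def snap(n,f):
    s=robot.sense();im=robot.get_image(n);cv2.imwrite(f'pics/{f}.png',im['color'][:,:,::-1])
    T=np.eye(4)
    if n=='wrist':
        T[:3,:3]=R.from_euler('xyz',s['ee_rot']).as_matrix();T[:3,3]=s['ee_pos'];W=T@im['tool_from_camera']
    else: W=np.linalg.inv(im['camera_from_world'])
    np.savez(f'pics/{f}.npz',K=im['camera_matrix'],d=im['dist'],W=W)
    return im['color']
def px(f,pts,z):
    c=np.load(f'pics/{f}.npz');W=c['W']
    u=cv2.undistortPoints(np.array(pts,float).reshape(-1,1,2),c['K'],c['d']).reshape(-1,2)
    r=np.c_[u,np.ones(len(u))]@W[:3,:3].T;o=W[:3,3]
    return o+r*((z-o[2])/r[:,2])[:,None]
def proj(f,P):
    c=np.load(f'pics/{f}.npz');M=np.linalg.inv(c['W'])
    return cv2.projectPoints(np.array(P,float).reshape(-1,1,3),cv2.Rodrigues(M[:3,:3])[0],M[:3,3],c['K'],c['d'])[0].reshape(-1,2)
E
python3 - <<'E'
from h import *
a=snap('scene','s0');b=snap('side','d0')
cv2.imwrite('pics/s0b.png',cv2.resize(a[:,:,::-1],(800,600),interpolation=cv2.INTER_CUBIC))
cv2.imwrite('pics/d0b.png',cv2.resize(b[:,:,::-1],(800,600),interpolation=cv2.INTER_CUBIC))
print(robot.sense(),robot.pinch_z)
for f in('s0','d0'):print(np.load(f'pics/{f}.npz')['W'].round(3))
E
```

```text
{'t': 0.1, 'joints': array([ 1.09039917e+00,  3.00409934e-01,  1.52152032e+00,  9.96695209e-06,
        1.32069898e+00, -6.65990465e-02]), 'dq': array([ 1.64816082e-04, -1.92149829e-03, -9.31797154e-04,  2.00194351e-05,
        1.36884945e-03, -1.39343156e-03]), 'effort': array([ 7.93696054e-04, -5.32650304e+01, -3.53283334e+01,  7.09290057e-02,
        2.34597491e-02, -3.07264281e-05]), 'ee_pos': array([0.2210398 , 0.50337031, 0.20494559]), 'ee_rot': array([-3.14055902e+00, -7.86168232e-05,  2.72779203e+00]), 'ft_force': array([-0.82096951,  0.31046941,  0.17123189]), 'moment': array([-0.0447153 , -0.00819385,  0.00061515]), 'finger_force': 0.0, 'opening': 1.0006168396251922} -0.0188
[[ 0.843  0.354 -0.405  1.049]
 [ 0.538 -0.535  0.652 -0.873]
 [ 0.014 -0.767 -0.641  0.836]
 [ 0.     0.     0.     1.   ]]
[[ 0.878 -0.38   0.291  0.235]
 [-0.479 -0.685  0.55  -0.721]
 [-0.01  -0.622 -0.783  1.006]
 [ 0.     0.     0.     1.   ]]
```

View pics/s0b.png

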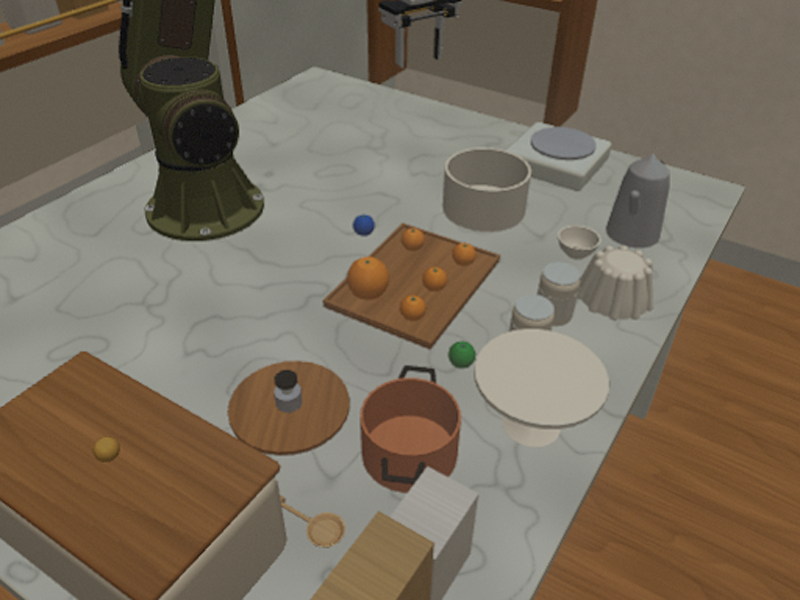

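View pics/d0b.png

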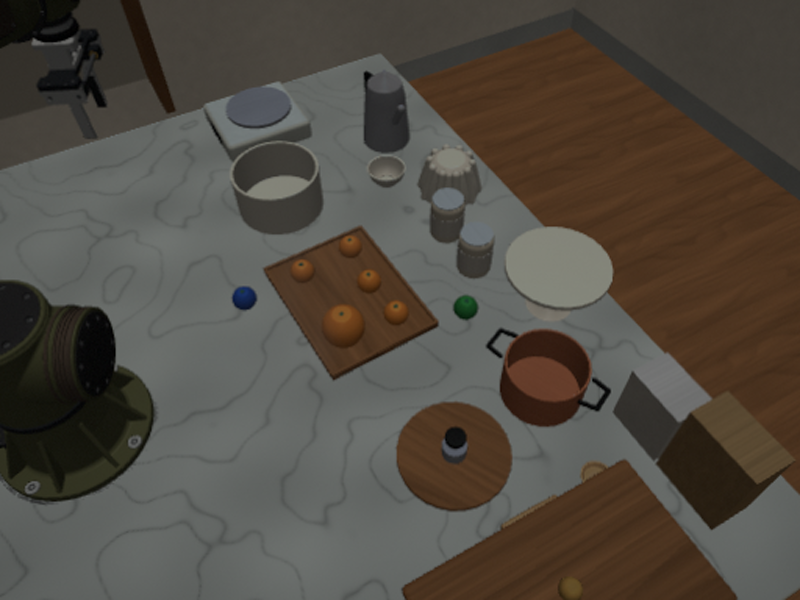

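The scene view shows four mandarins, at (413,238), (465,253), (435,278) and (413,307), and the orange at (368,277). The jar mouth is at about (487,172), the lid flange at (289,406) and the plunger cap at (287,380). The side view shows the same objects. Next I'll measure them in both views.

```bash
cat >> h.py <<'E'
def blobs(f,mn=30):
    im=cv2.imread(f'pics/{f}.png');h=cv2.cvtColor(im,cv2.COLOR_BGR2HSV)
    m=((h[...,0]>=8)&(h[...,0]<=16)&(h[...,1]>190)&(h[...,2]>90)).astype(np.uint8)
    n,l,s,c=cv2.connectedComponentsWithStats(m)
    return [(c[i].round(1),s[i,4]) for i in range(1,n) if s[i,4]>mn]
E
python3 - <<'E'
from h import *
S=.64
for f in('s0','d0'):
    for c,a in blobs(f): print(f,c/S,a,px(f,[c],.032)[0].round(4))
P=lambda f,p,z:print(f,z,px(f,np.array(p)*S,z)[:,:2].round(4).tolist())
P('s0',[(413,238),(465,253),(435,278),(413,307)],.032);P('d0',[(302,270),(350,245),(369,280),(397,312)],.032)
P('s0',[(443,176),(531,180),(495,150),(480,196)],.1);P('d0',[(232,178),(321,178),(270,145),(284,205)],.1)
P('s0',[(228,404),(350,404),(296,362),(283,446)],.02);P('d0',[(397,455),(512,455),(452,403),(460,505)],.018)
P('s0',[(287,378)],.076);P('d0',[(456,435)],.076)
P('s0',[(403,225),(499,258),(430,346),(324,303)],.017);P('d0',[(264,270),(361,227),(438,323),(334,377)],.017)
P('s0',[(368,277)],.048);P('d0',[(344,325)],.048)
P('s0',[(462,354),(364,225)],.032)
P('d0',[(448,197),(476,232)],.095)
E
```

```text
d0 [368.90625 279.84375] 57 [0.5566 0.0264 0.032 ]
d0 [395.625   311.09375] 73 [ 0.5658 -0.0636  0.032 ]
d0 [352.8125 320.9375] 96 [ 0.4877 -0.0457  0.032 ]
s0 0.032 [[0.4553, 0.1107], [0.5647, 0.1237], [0.5562, 0.0252], [0.5659, -0.0662]]
d0 0.032 [[0.4553, 0.1108], [0.5643, 0.1247], [0.5566, 0.026], [0.567, -0.0666]]
s0 0.1 [[0.4401, 0.2476], [0.5964, 0.3334], [0.478, 0.4059], [0.539, 0.2215]]
d0 0.1 [[0.4132, 0.3465], [0.5699, 0.259], [0.5184, 0.4058], [0.4751, 0.223]]
s0 0.02 [[0.4447, -0.4001], [0.5989, -0.2992], [0.4735, -0.2741], [0.5655, -0.416]]
d0 0.018 [[0.4376, -0.307], [0.5969, -0.3947], [0.5621, -0.2694], [0.4825, -0.4239]]
s0 0.076 [[0.523, -0.3482]]
d0 0.076 [[0.5197, -0.3459]]
s0 0.017 [[0.4026, 0.157], [0.6184, 0.1644], [0.6334, -0.1203], [0.4189, -0.1293]]
d0 0.017 [[0.3939, 0.1597], [0.611, 0.172], [0.6258, -0.1151], [0.4109, -0.1273]]
s0 0.048 [[0.4643, -0.0567]]
d0 0.048 [[0.466, -0.0572]]
s0 0.032 [[0.6939, -0.1216], [0.3492, 0.0945]]
d0 0.095 [[0.7672, 0.0916], [0.7642, -0.0154]]
```

```bash
python3 -m pendant '[[-0.4,0,0,0,-7.9],[-0.4,0,0,0,-7.9],[-0.4,0,0,0,-7.9],[-0.4,-2.3,-1.6,-1,0],[-0.4,-2.3,-1.6,-1,0],[-0.4,-2.3,-1.6,-1,0],[-0.4,-2.3,-1.6,-1,0],[-0.4,-2.3,-1.6,-1,0],[-0.4,-2.3,-1.6,-1,0],[-0.4,-2.3,-1.6,-1,0],[-0.4,-2.3,-1.6,-1,0],[-0.4,-2.3,-1.6,-1,0],[-0.4,-2.3,-1.6,-1,0],[-0.4,-2.3,-1.6,-1,0],[-0.4,-2.3,-1.6,-1,0],[-0.4,0,0,0,0],[-0.4,0,0,0,0]]' 15
python3 - <<'E'
from h import *
s=robot.sense();print(s['ee_pos'],s['ee_rot'],s['joints'].round(2));snap('wrist','w0')
print(np.load('pics/w0.npz')['W'].round(3), proj('w0',[[.5,.31,.1],[.5,.31,0],[.455,.111,.032]]))
E
```

```text
t: 1.8
ee_pos: [0.4971, 0.3114, 0.3248]
ee_rot: [-3.141, -0.001, 3.141]
ft_force: [-0.1, 0.5, -0.3]
opening: 0.699
finger_force: 0.0
[0.49709306 0.31137505 0.32483538] [-3.14123082e+00 -8.78655346e-04  3.14055415e+00] [ 0.5   0.33  1.21  0.    1.6  -1.07]
[[ 0.001  0.959  0.283  0.413]
 [ 1.    -0.001  0.     0.311]
 [ 0.001  0.283 -0.959  0.504]
 [ 0.     0.     0.     1.   ]] [[250.26713995 169.65019336]
 [250.37080733 156.77931246]
 [118.0410067  131.06226265]]
```

View pics/w0.png

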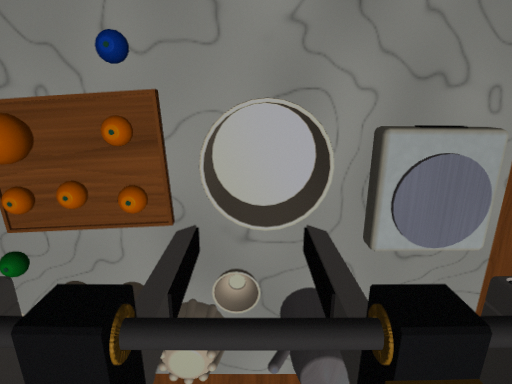

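The wrist view shows the jar rim spanning columns 200 to 334 and rows 98 to 229. Mandarins are at (117,131), (133,199), (71,195) and (18,201).

Run:
```python
from h import *
print(px('w0',[(200,163),(334,163),(267,98),(267,229),(267,163.5)],.1).round(4))
print(px('w0',[(117,131),(133,199),(71,195),(18,201)],.032).round(4))
```

```text
[[0.491  0.2437 0.1   ]
 [0.4911 0.4207 0.1   ]
 [0.4088 0.331  0.1   ]
 [0.5851 0.3334 0.1   ]
 [0.4917 0.3321 0.1   ]]
[[ 0.4549  0.1094  0.032 ]
 [ 0.5622  0.1222  0.032 ]
 [ 0.5554  0.0227  0.032 ]
 [ 0.5655 -0.0667  0.032 ]]
```

Run:
```python
from h import *
t=np.linspace(0,2*np.pi,40,endpoint=False);out=[]
for f,c in(('s0',(310,115)),('d0',(177,112)),('w0',(267,163))):
    im=cv2.imread(f'pics/{f}.png');k=4 if f!='w0' else 2.4
    w=int(260/k)//2
    x0,y0=c[0]-w,c[1]-w;crop=cv2.resize(im[y0:y0+2*w,x0:x0+2*w],(260,260),interpolation=cv2.INTER_CUBIC)
    k=260/(2*w)
    for r in(.09,):
        for q in proj(f,np.c_[.497+r*np.cos(t),.332+r*np.sin(t),0*t+.1]): cv2.circle(crop,tuple(((q-[x0,y0]+.5)*k).astype(int)),1,(0,0,255),-1)
    out.append(crop)
cv2.imwrite('pics/ov.png',np.hstack(out))
```

```text
(no output)
```

View pics/ov.png

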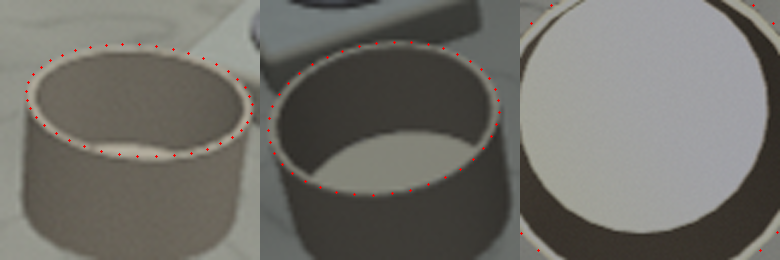

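```bash
python3 -m pendant '[[-0.4,0.6,-2.87,2.6,0],[-0.4,0.6,-2.87,2.6,0],[-0.4,0.6,-2.87,2.6,0],[-0.4,0.6,-2.87,2.6,0],[-0.4,0.6,-2.87,2.6,0],[-0.4,0.6,-2.87,2.6,0],[-0.4,0.6,-2.87,2.6,0],[-0.4,0,0,2,0],[-0.4,0,0,2,0],[-0.4,0,0,2,0],[-0.4,0,0,0,0],[-0.4,0,0,0,0]]' 10
```

```text
t: 3.05
ee_pos: [0.4547, 0.1112, 0.0838]
ee_rot: [-3.142, -0.0, -3.141]
ft_force: [0.0, -0.3, 0.4]
opening: 0.697
finger_force: 0.0
```

```bash
python3 -m pendant '[[-0.4,0,0,2,0],[-0.4,0,0,2,0],[-0.4,0,0,1.5,0],[-0.4,0,0,1.1,0],[-0.4,0,0,0,0],[1,0,0,0,0],[1,0,0,0,0],[1,0,0,0,0],[1,0,0,0,0],[1,0,0,0,0],[1,0,0,-1,0],[1,0,0,-2,0],[1,0,0,-3,0],[1,0,0,-3,0],[1,0,0,-3,0],[1,0,0,-3,0],[1,0,0,0,0],[1,0,0,0,0]]' 10
```

```text
t: 4.85
ee_pos: [0.455, 0.1107, 0.1678]
ee_rot: [3.141, 0.001, 3.142]
ft_force: [-0.6, -0.6, -0.3]
opening: 0.478
finger_force: 10.0
```

```bash
python3 -m pendant '[[1,0.1,2.5,0,0],[1,0.1,3,0,0],[1,0.1,3,0,0],[1,0.1,3,0,0],[1,0,3,0,0],[1,0,3,0,0],[1,0,2.5,0,0],[1,0,2,0,0],[1,0,0,2,0],[1,0,0,2.5,0],[1,0,0,2.5,0],[1,0,0,2.5,0],[1,0,0,2.5,0],[1,0,0,0,0],[1,0,0,0,0]]' 10
```

```text
t: 6.35
ee_pos: [0.4508, 0.3304, 0.0472]
ee_rot: [-3.141, -0.001, 3.141]
ft_force: [-0.9, 0.5, 0.5]
opening: 0.479
finger_force: 10.0
```

```bash
python3 -m pendant '[[1,0,0,1,0],[1,0,0,0.8,0],[1,0,0,0.5,0],[1,0,0,0.4,0],[1,0,0,0.3,0],[1,0,0,0,0],[1,0,0,0,0]]' 10
```

```text
t: 7.05
ee_pos: [0.4512, 0.3307, 0.0176]
ee_rot: [3.141, 0.0, 3.141]
ft_force: [-0.7, 0.4, -1.4]
opening: 0.482
finger_force: 10.0
```

```bash
python3 -m pendant '[[1,0,0,0.15,0],[1,0,0,0.1,0],[1,0,0,0.1,0],[1,0,0,0,0],[1,0,0,0,0]]' 10
```

```text
t: 7.55
ee_pos: [0.4512, 0.3307, 0.0142]
ee_rot: [3.141, 0.0, 3.141]
ft_force: [-1.2, -1.2, 4.6]
opening: 0.481
finger_force: 10.0
```

```bash
python3 -m pendant '[[-0.35,0,0,0,0],[-0.35,0,0,0,0],[-0.35,0,0,0,0],[-0.35,0,0,-1,0],[-0.35,0,0,-2.5,0],[-0.35,0,0,-3,0],[-0.35,0,0,-3,0],[-0.35,0,0,-3,0],[-0.35,0,0,-3,0],[-0.35,0,0,-3,0],[-0.35,-1,-2,-3,0],[-0.35,-1,-2,-3,0],[-0.35,0,0,0,0],[-0.35,0,0,0,0]]' 10
cat >> h.py <<'E'
def fruits(f):
    im=cv2.imread(f'pics/{f}.png').astype(int);m=((im[...,2]>1.8*im[...,1])&(im[...,2]>5*im[...,0])&(im[...,2]>60)).astype(np.uint8)
    n,l,s,c=cv2.connectedComponentsWithStats(m)
    for i in range(1,n):
        if s[i,4]>60: print(f,c[i].round(),s[i,4],px(f,[c[i]],.032)[0,:2].round(4))
E
python3 - <<'E'
from h import *
snap('wrist','w1');snap('scene','s1');fruits('w1');fruits('w0');fruits('s0');fruits('s1')
E
```

```text
t: 8.95
ee_pos: [0.4711, 0.2904, 0.2595]
ee_rot: [3.141, 0.001, 3.141]
ft_force: [-0.7, -0.6, -0.5]
opening: 0.673
finger_force: 0.0
w1 [281. 149.] 671 [0.4481 0.3297]
w1 [  5. 169.] 471 [ 0.4738 -0.0428]
w1 [ 63. 225.] 844 [0.5549 0.0228]
w1 [  8. 232.] 511 [ 0.5658 -0.06  ]
w1 [132. 230.] 826 [0.5623 0.1207]
w0 [ 12. 141.] 1157 [ 0.4682 -0.0559]
w0 [116. 130.] 749 [0.454  0.1086]
w0 [ 71. 195.] 684 [0.5549 0.0233]
w0 [132. 199.] 649 [0.5621 0.1212]
w0 [ 17. 201.] 685 [ 0.5648 -0.0685]
```

View pics/w1.png

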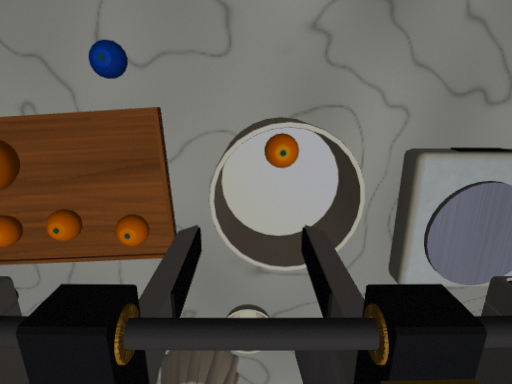

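The first mandarin rests in the jar at (281,149), and the other three haven't moved. C is next.

```bash
python3 -m pendant '[[-0.35,-0.85,-2.66,0.5,0],[-0.35,-0.85,-2.66,0.5,0],[-0.35,-0.85,-2.66,0.5,0],[-0.35,-0.85,-2.66,0.5,0],[-0.35,-0.85,-2.66,1,0],[-0.35,-0.85,-2.66,1.5,0],[-0.35,-0.85,-2.66,2,0],[-0.35,-0.85,-2.66,2,0],[-0.35,-0.85,-2.66,2,0],[-0.35,-0.85,-2.66,2,0],[-0.35,0,0,2,0],[-0.35,0,0,2,0],[-0.35,0,0,0,0],[-0.35,0,0,0,0]]' 10
```

```text
t: 10.45
ee_pos: [0.5558, 0.0251, 0.0938]
ee_rot: [3.142, -0.001, -3.141]
ft_force: [0.7, -0.5, 1.0]
opening: 0.676
finger_force: 0.0
```

```bash
python3 -c "
from h import *
snap('wrist','w2');fruits('w2')"
```

```text
w2 [133.  86.] 8294 [ 0.4606 -0.0627]
w2 [250. 205.] 1946 [0.553  0.0237]
w2 [366. 214.] 2051 [0.5607 0.1198]
w2 [141. 216.] 2071 [ 0.5628 -0.0662]
```

```bash
python3 -m pendant '[[-0.35,0,0,2,0],[-0.35,0,0,2.3,0],[-0.35,0,0,2,0],[-0.35,0,0,1.3,0],[-0.35,0,0,0,0],[1,0,0,0,0],[1,0,0,0,0],[1,0,0,0,0],[1,0,0,0,0],[1,0,0,0,0],[1,0,0,-1,0],[1,0,0,-2,0],[1,0,0,-3,0],[1,0,0,-3,0],[1,0,0,-3,0],[1,0,0,-3,0],[1,0,0,0,0],[1,0,0,0,0]]' 10
```

```text
t: 12.3
ee_pos: [0.556, 0.0246, 0.1683]
ee_rot: [3.142, 0.001, 3.141]
ft_force: [-0.6, -0.1, -1.3]
opening: 0.476
finger_force: 10.0
```

```bash
python3 -m pendant '[[1,0.15,2.6,0,0],[1,0.15,3,0,0],[1,0.15,3,0,0],[1,0.15,3,0,0],[1,0.15,3,0,0],[1,0.15,3,0,0],[1,0.15,3,0,0],[1,0.15,3,0,0],[1,0.15,3,0,0],[1,0.15,2.5,0,0],[1,0,1.5,0,0],[1,0,0,2,0],[1,0,0,2.5,0],[1,0,0,2.5,0],[1,0,0,2.5,0],[1,0,0,2.5,0],[1,0,0,0,0],[1,0,0,0,0]]' 10
```

```text
t: 14.1
ee_pos: [0.5411, 0.3303, 0.048]
ee_rot: [-3.141, -0.001, 3.141]
ft_force: [0.6, 0.2, -1.3]
opening: 0.474
finger_force: 10.0
```

```bash
python3 -m pendant '[[1,0,0,1,0],[1,0,0,0.8,0],[1,0,0,0.5,0],[1,0,0,0.4,0],[1,0,0,0.3,0],[1,0,0,0.2,0],[1,0,0,0.15,0],[1,0,0,0,0],[1,0,0,0,0]]' 10
```

```text
t: 15.0
ee_pos: [0.5413, 0.3307, 0.015]
ee_rot: [3.141, 0.001, 3.141]
ft_force: [-1.4, -1.6, 5.1]
opening: 0.48
finger_force: 10.0
```

```bash
python3 -m pendant '[[-0.35,0,0,0,0],[-0.35,0,0,0,0],[-0.35,0,0,0,0],[-0.35,0,0,-1,0],[-0.35,0,0,-2.5,0],[-0.35,0,0,-3,0],[-0.35,0,0,-3,0],[-0.35,0,0,-3,0],[-0.35,0,0,-3,8.18],[-0.35,0,0,-2,8.18],[-0.35,0,0,0,8.18],[-0.35,0,0,0,8.18],[-0.35,0,0,0,8.18],[-0.35,0,0,0,8.18],[-0.35,0,0,0,8.18],[-0.35,0,0,0,8.18],[-0.35,0,0,0,8.18],[-0.35,0,0,0,8.18],[-0.35,0,0,0,8.18]]' 10
```

```text
t: 16.9
ee_pos: [0.5411, 0.3306, 0.1902]
ee_rot: [3.141, -0.0, 1.565]
ft_force: [-0.7, 0.9, 0.0]
opening: 0.673
finger_force: 0.0
```

```bash
python3 -m pendant '[[-0.35,-2.57,0.25,0,0],[-0.35,-2.57,0.25,0,0],[-0.35,-2.57,0.25,0,0],[-0.35,-2.57,0.25,0,0],[-0.35,-2.57,0.25,1,0],[-0.35,-2.57,0.25,2,0],[-0.35,-2.57,0.25,2,0],[-0.35,-2.57,0.25,2,0],[-0.35,0,0.2,2,0],[-0.35,0,0,1,0],[-0.35,0,0,0,0],[-0.35,0,0,0,0]]' 10
python3 -c "
from h import *
snap('wrist','w3');fruits('w3');print(robot.sense()['ee_pos'])"
```

```text
t: 18.1
ee_pos: [0.5634, 0.1256, 0.0904]
ee_rot: [3.141, -0.0, 1.572]
ft_force: [-0.5, -0.4, 0.0]
opening: 0.674
finger_force: 0.0
w3 [250. 213.] 2219 [0.5621 0.1214]
w3 [169. 376.] 360 [ 0.4825 -0.0486]
w3 [253. 377.] 472 [ 0.5648 -0.0501]
[0.56355152 0.12559853 0.0906254 ]
```

```bash
python3 -m pendant '[[-0.35,-0.15,0.05,2,0],[-0.35,0,0,2,0],[-0.35,0,0,2,0],[-0.35,0,0,1.25,0],[-0.35,0,0,0,0],[1,0,0,0,0],[1,0,0,0,0],[1,0,0,0,0],[1,0,0,0,0],[1,0,0,0,0],[1,0,0,-1,0],[1,0,0,-2,0],[1,0,0,-3,0],[1,0,0,-3,0],[1,0,0,-3,0],[1,0,0,-3,0],[1,0,0,0,0],[1,0,0,0,0]]' 10
```

```text
t: 19.95
ee_pos: [0.5636, 0.1235, 0.1674]
ee_rot: [3.141, -0.0, 1.571]
ft_force: [0.0, -0.8, -1.5]
opening: 0.476
finger_force: 10.0
```

```bash
python3 -m pendant '[[1,2.5,-0.7,0,0],[1,2.8,-0.75,0,0],[1,2.8,-0.75,0,0],[1,2.8,-0.75,0,0],[1,2.8,-0.75,0,0],[1,2.8,-0.75,0,0],[1,2.8,-0.75,0,0],[1,2.8,-0.75,0,0],[1,2.5,-0.75,0,0],[1,0.6,0,0,0],[1,0,0,2,0],[1,0,0,2.5,0],[1,0,0,2.5,0],[1,0,0,2.5,0],[1,0,0,2.5,0],[1,0,0,0,0],[1,0,0,0,0]]' 10
```

```text
t: 21.65
ee_pos: [0.4967, 0.375, 0.0469]
ee_rot: [-3.141, 0.001, 1.571]
ft_force: [-0.9, 0.9, 0.2]
opening: 0.48
finger_force: 10.0
```

```bash
python3 -m pendant '[[1,0,0,1,0],[1,0,0,0.8,0],[1,0,0,0.5,0],[1,0,0,0.4,0],[1,0,0,0.3,0],[1,0,0,0.2,0],[1,0,0,0.15,0],[1,0,0,0,0],[1,0,0,0,0]]' 10
```

```text
t: 22.55
ee_pos: [0.4967, 0.3757, 0.014]
ee_rot: [3.141, -0.0, 1.571]
ft_force: [-2.8, -1.7, 5.3]
opening: 0.481
finger_force: 10.0
```

```bash
python3 -m pendant '[[-0.35,0,0,0,0],[-0.35,0,0,0,0],[-0.35,0,0,0,0],[-0.35,0,0,-1,0],[-0.35,0,0,-2.5,0],[-0.35,0,0,-3,0],[-0.35,0,0,-3,0],[-0.35,0,0,-3,0],[-0.35,0,0,-2.5,0],[-0.35,-2.5,0.4,0,0],[-0.35,-3,0.5,0,0],[-0.35,-3,0.5,0,0],[-0.35,-3,0.5,0,0],[-0.35,-3,0.5,0,0],[-0.35,-3,0.5,0,0],[-0.35,-3,0.5,0,0],[-0.35,-3,0.5,0,0],[-0.35,-3,0.5,0,0]]' 10
```

```text
t: 24.35
ee_pos: [0.5408, 0.1093, 0.1643]
ee_rot: [3.141, -0.0, 1.571]
ft_force: [0.4, 0.6, -0.4]
opening: 0.679
finger_force: 0.0
```

```bash
python3 -m pendant '[[-0.35,-3,0.5,0,0],[-0.35,-3,0.5,0,0],[-0.35,-3,0.5,0,0],[-0.35,-3,0.5,0,0],[-0.35,-3,0.5,0,0],[-0.35,-2.7,0.1,0,0],[-0.35,0,0,2,0],[-0.35,0,0,2.5,0],[-0.35,0,0,2,0],[-0.35,0,0,0,0],[-0.35,0,0,0,0]]' 10
python3 -c "
from h import *
snap('wrist','w4');fruits('w4');print(robot.sense()['ee_pos'])"
```

```text
t: 25.45
ee_pos: [0.567, -0.0665, 0.0995]
ee_rot: [3.141, 0.0, 1.571]
ft_force: [0.9, 0.4, 0.5]
opening: 0.676
finger_force: 0.0
w4 [117. 201.] 7869 [ 0.4541 -0.0635]
w4 [248. 204.] 2000 [ 0.5641 -0.0661]
[ 0.56731172 -0.06653395  0.0999996 ]
```

```bash
python3 -m pendant '[[-0.35,0,-0.1,2,0],[-0.35,0,0,2.5,0],[-0.35,0,0,2.2,0],[-0.35,0,0,1.5,0],[-0.35,0,0,0,0],[1,0,0,0,0],[1,0,0,0,0],[1,0,0,0,0],[1,0,0,0,0],[1,0,0,0,0],[1,0,0,-1,0],[1,0,0,-2,0],[1,0,0,-3,0],[1,0,0,-3,0],[1,0,0,-3,0],[1,0,0,-3,0],[1,0,0,0,0],[1,0,0,0,0]]' 10
```

```text
t: 27.3
ee_pos: [0.5657, -0.0665, 0.1669]
ee_rot: [3.141, 0.0, 1.571]
ft_force: [0.2, -0.2, -1.4]
opening: 0.48
finger_force: 10.0
```

```bash
python3 -m pendant '[[1,2.5,-0.5,0,0],[1,2.9,-0.6,-0.3,0],[1,2.9,-0.6,-0.3,0],[1,2.9,-0.6,-0.3,0],[1,2.9,-0.6,-0.3,0],[1,2.9,-0.6,-0.3,0],[1,2.9,-0.6,0,0],[1,2.9,-0.6,0,0],[1,2.9,-0.6,0,0],[1,2.9,-0.6,0,0],[1,2.9,-0.6,0,0],[1,2.5,-0.5,0,0],[1,1.3,0,0,0],[1,0,0,0,0],[1,0,0,0,0]]' 10
python3 -c "
from h import *
snap('wrist','w5');fruits('w5')"
```

```text
t: 28.8
ee_pos: [0.4957, 0.2857, 0.1808]
ee_rot: [-3.141, 0.001, 1.571]
ft_force: [-0.4, 0.0, -1.4]
opening: 0.48
finger_force: 10.0
w5 [252.  96.] 1187 [0.4956 0.3732]
w5 [209. 138.] 1116 [0.4506 0.3314]
w5 [292. 138.] 1103 [0.5381 0.3315]
w5 [251. 250.] 4477 [0.4949 0.2022]
```

View pics/w5.png

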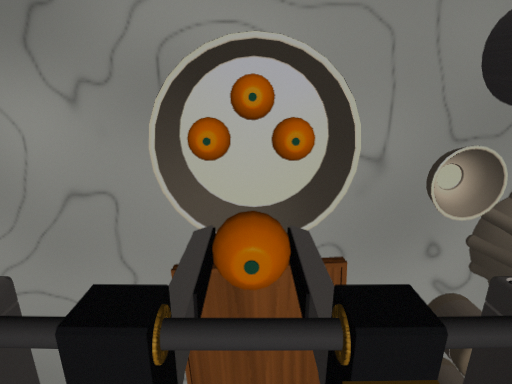

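Three mandarins rest on the jar floor at (252,96), (209,138) and (292,138), and the fourth is in the fingers. Its slot is clear.

```bash
python3 -m pendant '[[1,0,0,2,0],[1,0,0,2.5,0],[1,0,0,2.5,0],[1,0,0,2.5,0],[1,0,0,2.5,0],[1,0,0,1.3,0],[1,0,0,1,0],[1,0,0,0.8,0],[1,0,0,0.5,0],[1,0,0,0.4,0],[1,0,0,0.3,0],[1,0,0,0.2,0],[1,0,0,0.1,0],[1,0,0,0,0],[1,0,0,0,0]]' 10; python3 -c "
from h import *
print(px('w5',[(149,132),(360,132),(254.5,31)],.1))"
```

```text
t: 30.35
ee_pos: [0.4957, 0.2866, 0.0156]
ee_rot: [3.141, -0.0, 1.571]
ft_force: [0.2, -1.1, -0.7]
opening: 0.474
finger_force: 10.0
[[0.41034479 0.34416335 0.1       ]
 [0.58496438 0.34425361 0.1       ]
 [0.49742277 0.4200007  0.1       ]]
```

```bash
python3 -m pendant '[[1,0,0,0.1,0],[1,0,0,0.05,0],[1,0,0,0,0],[-0.35,0,0,0,0],[-0.35,0,0,0,0],[-0.35,0,0,0,0],[-0.35,0,0,-1,0],[-0.35,0,0,-2.5,0],[-0.35,0,0,-3,0],[-0.35,0,0,-3,0],[-0.35,0,0,-3,0],[-0.35,0,0,-3,0],[-0.35,-1,0,-3,0],[-0.35,-1,0,-3,0],[-0.35,-1,0,-3,0],[-0.35,0,0,0,0],[-0.35,0,0,0,0]]' 10
python3 -c "
from h import *
snap('wrist','w6');fruits('w6');snap('scene','s6');fruits('s6');snap('side','d6')
c=lambda f,x,y:cv2.resize(cv2.imread('pics/'+f+'.png')[y:y+130,x:x+130],(390,390),interpolation=cv2.INTER_CUBIC)
cv2.imwrite('pics/c6.png',np.hstack([c('s6',125,195),c('d6',225,225)]))"
```

```text
t: 32.05
ee_pos: [0.4956, 0.2564, 0.2596]
ee_rot: [3.14, -0.001, 1.571]
ft_force: [0.3, -0.3, -0.8]
opening: 0.676
finger_force: 0.0
w6 [252.  74.] 808 [0.4956 0.3722]
w6 [216. 108.] 752 [0.4505 0.3311]
w6 [285. 108.] 750 [0.5381 0.3311]
w6 [251. 143.] 690 [0.4946 0.2876]
w6 [231. 366.] 1447 [ 0.4619 -0.0797]
```

View pics/c6.png

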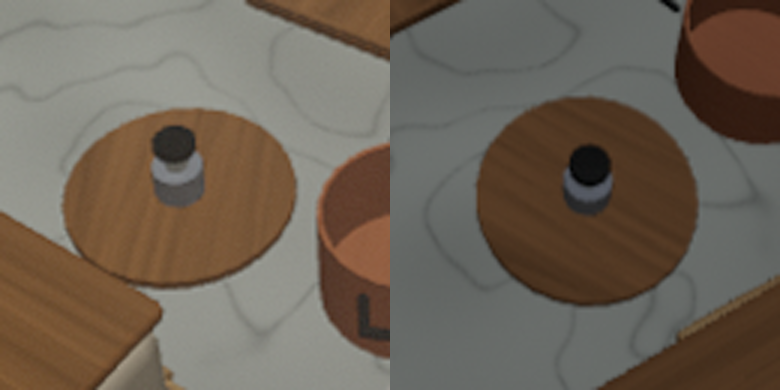

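View pics/w6.png

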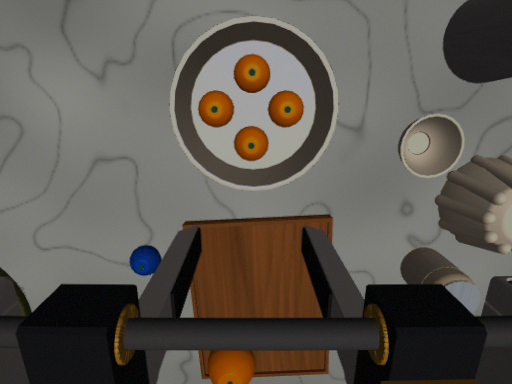

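All four mandarins are on the jar floor at (252,74), (216,108), (285,108) and (251,143), with the rim spanning columns 170–338 and rows 17–190. The lid cap is at scene (183,242) and side (292,279), unmoved. Before going to the lid I'll work out the bread bin's height, because it stands close by.

Run:
```python
from h import *
S=.64
for z in(.05,.1,.14,.16,.18,.2,.22): print(z,px('s0',[np.array((278,467))*S,np.array((84,352))*S],z)[:,:2].round(3).tolist(),px('d0',[np.array((628,462))*S,np.array((404,590))*S],z)[:,:2].round(3).tolist())
print(px('s6',[(183,242.3)],.076),px('d6',[(291.7,279)],.076))
print(px('w6',[(170,103),(338,103),(254,17),(254,190)],.1))
```

```text
0.05 [[0.6, -0.464], [0.205, -0.46]] [[0.732, -0.499], [0.347, -0.497]]
0.1 [[0.629, -0.49], [0.258, -0.487]] [[0.706, -0.511], [0.341, -0.509]]
0.14 [[0.652, -0.51], [0.301, -0.508]] [[0.685, -0.52], [0.336, -0.518]]
0.16 [[0.663, -0.521], [0.323, -0.518]] [[0.675, -0.525], [0.334, -0.523]]
0.18 [[0.675, -0.531], [0.344, -0.529]] [[0.665, -0.529], [0.332, -0.527]]
0.2 [[0.686, -0.542], [0.366, -0.539]] [[0.654, -0.534], [0.329, -0.532]]
0.22 [[0.697, -0.552], [0.387, -0.55]] [[0.644, -0.539], [0.327, -0.537]]
[[ 0.52248108 -0.34995682  0.076     ]] [[ 0.51857281 -0.34710427  0.076     ]]
[[0.40973856 0.33776491 0.1       ]
 [0.58639665 0.3378038  0.1       ]
 [0.49782477 0.4191634  0.1       ]
 [0.49829699 0.24266603 0.1       ]]
```

```bash
python3 -m pendant '[[-0.35,-2.5,0.15,0,0],[-0.35,-3.8,0.15,0,0],[-0.35,-3.8,0.15,0,0],[-0.35,-3.8,0.15,0,0],[-0.35,-3.8,0.15,0,0],[-0.35,-3.8,0.15,0,0],[-0.35,-3.8,0.15,0,0],[-0.35,-3.8,0.15,0,0],[-0.35,-3.8,0.15,0,0],[-0.35,-3.8,0.15,0,0],[-0.35,-3.8,0.15,0,0],[-0.35,-3.8,0.15,0,0],[-0.35,-3.8,0.15,0,0],[-0.35,-3.8,0.15,0,0],[-0.35,-3.8,0.15,0,0],[-0.35,-3.8,0.15,0,0],[-0.35,-1.1,0.1,0,0],[-0.35,0,0,0,0],[-0.35,0,0,0,0]]' 10
python3 -c "
from h import *
snap('wrist','w7');print(robot.sense()['joints'].round(2),proj('w7',[[.52,-.348,.076]]))"
```

```text
t: 34.1
ee_pos: [0.5209, -0.3483, 0.2584]
ee_rot: [-3.141, -0.001, 1.572]
ft_force: [-1.0, 0.1, -0.4]
opening: 0.676
finger_force: 0.0
[-0.65  0.44  1.2   0.    1.5  -0.65] [[251.07974459 173.42778955]]
```

View pics/w7.png

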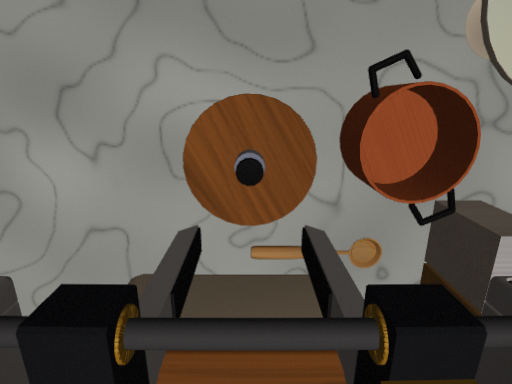

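The wrist view shows the lid flange spanning columns 183–317 and rows 94–224, with the cap at (249,171).

```bash
python3 -c "
from h import *
print(px('w7',[(183,159),(317,159),(250,94),(250,224)],.02));print(px('w7',[(249,171.5)],.076))"
```

```text
[[ 0.42731348 -0.34072088  0.02      ]
 [ 0.60957122 -0.34049207  0.02      ]
 [ 0.51845585 -0.25624671  0.02      ]
 [ 0.51848482 -0.4355133   0.02      ]]
[[ 0.51752294 -0.3456554   0.076     ]]
```

```bash
python3 -m pendant '[[-0.35,0.2,-0.24,2,0],[-0.35,0,0,3,0],[-0.35,0,0,3,0],[-0.35,0,0,3,0],[-0.35,0,0,3,0],[-0.35,0,0,3,0],[-0.35,0,0,1.5,0],[-0.35,0,0,0,0],[-0.35,0,0,0,0]]' 40
python3 -c "
from h import *
im=snap('wrist','w8');cv2.imwrite('pics/w8b.png',im[80:,:,::-1]);print(robot.sense()['ee_pos'],proj('w8',[[.5185,-.346,.076]]))"
```

```text
t: 35.05
ee_pos: [0.519, -0.3474, 0.0754]
ee_rot: [3.14, 0.001, 1.572]
ft_force: [0.1, 0.6, 0.8]
opening: 0.672
finger_force: 0.0
[ 0.51914757 -0.34762539  0.0758057 ] [[251.47777847 236.80547696]]
```

View pics/w8b.png

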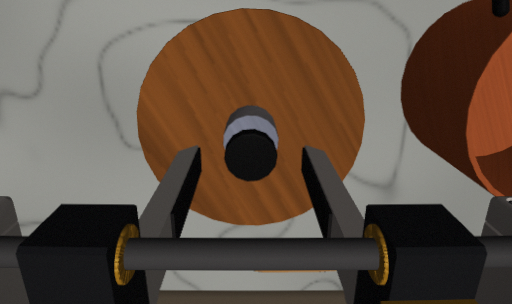

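The cap is centred between the fingers at (250,235), about 2 mm towards +y.

```bash
python3 -m pendant '[[-0.35,0.2,-0.05,1.5,0],[-0.35,0,0,1.5,0],[-0.35,0,0,1.2,0],[-0.35,0,0,0.8,0],[-0.35,0,0,0,0],[-0.35,0,0,0,0],[1,0,0,0,0],[1,0,0,0,0],[1,0,0,0,0],[1,0,0,0,0],[1,0,0,0,0],[1,0,0,0,0]]' 40
```

```text
t: 36.3
ee_pos: [0.518, -0.3456, 0.0243]
ee_rot: [3.141, 0.0, 1.571]
ft_force: [-0.0, 1.1, 4.1]
opening: 0.419
finger_force: 40.0
```

```bash
python3 -m pendant '[[1,0,0,-0.5,0],[1,0,0,-1,0],[1,0,0,-2,0],[1,0,0,-3,0],[1,0,0,-3,0],[1,0,0,-3,0],[1,0,0,-3,0],[1,0,0,-2,0],[1,0,0,-1,0],[1,0,0,0,0],[1,0,0,0,0]]' 40
```

```text
t: 37.4
ee_pos: [0.5175, -0.3452, 0.2078]
ee_rot: [-3.14, -0.001, 1.571]
ft_force: [0.1, -0.2, -3.2]
opening: 0.421
finger_force: 40.0
```

```bash
python3 -m pendant '[[1,1.5,0,0,0],[1,3,-0.1,0,0],[1,3.5,-0.1,0,0],[1,4,-0.1,0,0],[1,4,-0.1,0,0],[1,4,-0.1,0,0],[1,4,-0.1,0,0],[1,4,-0.1,0,0],[1,4,-0.1,0,0],[1,4,-0.1,0,0],[1,4,-0.1,0,0],[1,4,-0.1,0,0],[1,4,-0.1,0,0],[1,4,-0.1,0,0],[1,4,-0.1,0,0],[1,4,-0.1,0,0],[1,3,-0.2,0,0],[1,2,-0.1,0,0],[1,0,0,0,0],[1,0,0,0,0]]' 40
python3 -c "
from h import *
snap('side','d9');snap('scene','s9');im=snap('wrist','w9');c=lambda f:cv2.imread('pics/'+f+'.png')
z=lambda i:cv2.resize(i,(390,390),interpolation=cv2.INTER_CUBIC)
cv2.imwrite('pics/c9.png',np.hstack([z(c('s9')[20:170,230:380]),z(c('d9')[20:170,100:250])]))"
```

```text
t: 39.4
ee_pos: [0.4989, 0.3046, 0.208]
ee_rot: [-3.14, 0.001, 1.572]
ft_force: [0.4, -0.7, -3.8]
opening: 0.417
finger_force: 40.0
```

View pics/c9.png

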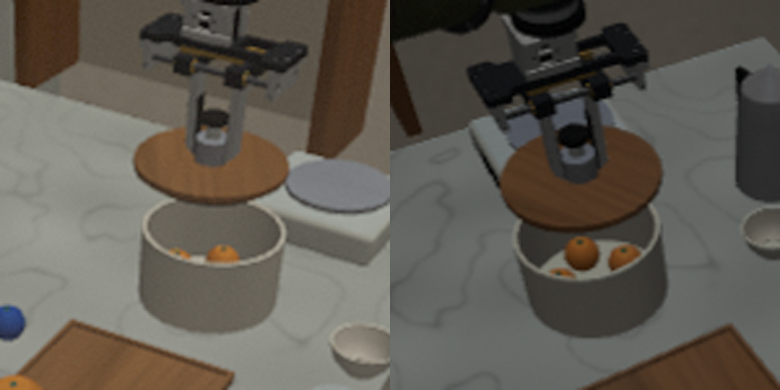

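The lid hangs level above the jar in both views. I'll centre it and lower it.

```bash
python3 -m pendant '[[1,1,0,0,0],[1,1,-0.06,0,0],[1,0.62,0,0,0],[1,0,0,1.5,0],[1,0,0,2,0],[1,0,0,2,0],[1,0,0,1.5,0],[1,0,0,0.8,0],[1,0,0,0,0],[1,0,0,0,0]]' 40
python3 -c "
from h import *
snap('side','d10');snap('scene','s10');t=np.linspace(0,2*np.pi,40,endpoint=False)
s=robot.sense()['ee_pos'];print(s);o=[]
for f,x,y in(('s10',245,50),('d10',112,50)):
    i=cv2.resize(cv2.imread('pics/'+f+'.png')[y:y+130,x:x+130],(390,390),interpolation=cv2.INTER_CUBIC)
    for X,Y,r,z,c in((.498,.331,.09,.1,(0,0,255)),(s[0],s[1],.092,s[2]-.0043,(0,255,0))):
        for q in proj(f,np.c_[X+r*np.cos(t),Y+r*np.sin(t),0*t+z]): cv2.circle(i,tuple(((q-[x,y]+.5)*3).astype(int)),1,c,-1)
    o.append(i)
cv2.imwrite('pics/c10.png',np.hstack(o))"
```

```text
t: 40.55
ee_pos: [0.4995, 0.331, 0.1317]
ee_rot: [3.141, -0.0, 1.571]
ft_force: [-0.7, -1.5, -3.0]
opening: 0.419
finger_force: 40.0
[0.4995352  0.3309484  0.13197836]
```

View pics/c10.png

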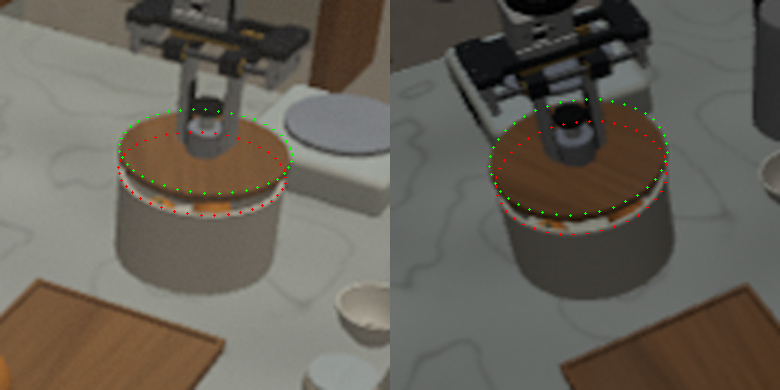

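The flange and the jar rim line up with their projected circles to within about 2 mm, and the fruit shows inside the jar. Seating the lid next.

```bash
python3 -m pendant '[[1,0,-0.13,0,0],[1,0,0,0.4,0],[1,0,0,0.3,0],[1,0,0,0.3,0],[1,0,0,0.2,0],[1,0,0,0.2,0],[1,0,0,0.15,0],[1,0,0,0,0],[1,0,0,0,0]]' 40
```

```text
t: 41.55
ee_pos: [0.4978, 0.3307, 0.1155]
ee_rot: [3.142, 0.0, 1.571]
ft_force: [0.1, -0.6, -2.9]
opening: 0.417
finger_force: 40.0
```

```bash
python3 -m pendant '[[1,0,0,0.08,0],[1,0,0,0.05,0],[1,0,0,0.05,0],[1,0,0,0,0],[1,0,0,0,0]]' 40
```

```text
t: 42.05
ee_pos: [0.4979, 0.3308, 0.1143]
ee_rot: [3.141, -0.0, 1.571]
ft_force: [-3.9, -3.2, 5.4]
opening: 0.42
finger_force: 40.0
```

```bash
python3 -m pendant '[[-0.35,0,0,0,0],[-0.35,0,0,0,0],[-0.35,0,0,0,0],[-0.35,0,0,-1,0],[-0.35,0,0,-2,0],[-0.35,0,0,-2.5,0],[-0.35,0,0,-2.5,0],[-0.35,0,0,-1,0],[1,0,0,0,0],[1,0,0,0,0],[1,0,0,0,0],[1,0,0,0,0],[1,0,0,0,0],[1,0,0,0,0],[1,0,0,0,0]]' 20
python3 -c "
from h import *
snap('side','d11');snap('scene','s11');snap('wrist','w11');t=np.linspace(0,2*np.pi,40,endpoint=False)
o=[]
for f,x,y,n in(('s11',245,50,130),('d11',112,50,130)):
    i=cv2.resize(cv2.imread('pics/'+f+'.png')[y:y+n,x:x+n],(390,390),interpolation=cv2.INTER_CUBIC)
    o.append(i)
cv2.imwrite('pics/c11.png',np.hstack(o))"
```

```text
t: 43.55
ee_pos: [0.4978, 0.3307, 0.2035]
ee_rot: [-3.141, 0.0, 1.571]
ft_force: [-0.6, 0.5, -0.1]
opening: 0.117
finger_force: 0.0
```

View pics/c11.png

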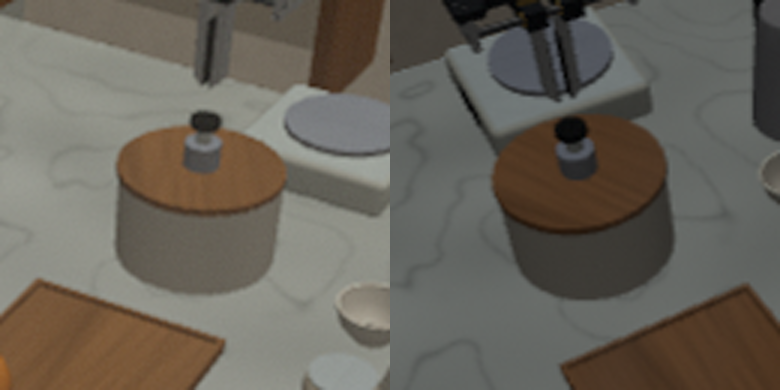

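The lid is seated flat on the rim, with the plunger up and centred under the fingers. Now the first press, in small steps.

```bash
python3 -m pendant '[[1,0,0,1,0],[1,0,0,1,0],[1,0,0,1.2,0],[1,0,0,0,0],[1,0,0,0,0]]' 20; python3 -m pendant '[[1,0,0,0.5,0],[1,0,0,0.5,0],[1,0,0,0.4,0],[1,0,0,0.3,0],[1,0,0,0.2,0],[1,0,0,0,0],[1,0,0,0,0],[1,0,0,0,0]]' 20
```

```text
t: 44.2
ee_pos: [0.4977, 0.3307, 0.1713]
ee_rot: [-3.141, 0.0, 1.571]
ft_force: [-0.4, -0.7, 0.3]
opening: 0.005
finger_force: 0.0
t: 45.0
ee_pos: [0.4982, 0.331, 0.1537]
ee_rot: [3.14, -0.001, 1.571]
ft_force: [-1.5, -1.2, 9.6]
opening: 0.007
finger_force: 4.8
```

```bash
python3 -m pendant '[[1,0,0,0.3,0],[1,0,0,0.1,0],[1,0,0,0,0],[1,0,0,0,0]]' 20; python3 -m pendant '[[1,0,0,0.2,0],[1,0,0,0,0],[1,0,0,0,0]]' 20
```

```text
t: 45.4
ee_pos: [0.4983, 0.331, 0.1499]
ee_rot: [3.14, -0.001, 1.571]
ft_force: [-2.4, -1.7, 11.6]
opening: 0.007
finger_force: 5.5
t: 45.7
ee_pos: [0.4983, 0.331, 0.1482]
ee_rot: [3.139, -0.001, 1.571]
ft_force: [-2.3, -1.4, 13.0]
opening: 0.006
finger_force: 6.6
```

```bash
python3 -m pendant '[[1,0,0,0.15,0],[1,0,0,0,0],[1,0,0,0,0]]' 20
```

```text
t: 46.0
ee_pos: [0.4985, 0.3311, 0.1481]
ee_rot: [3.138, -0.002, 1.571]
ft_force: [-7.3, -4.1, 23.7]
opening: 0.005
finger_force: 12.1
```

That's the hard stop at 0.148, so the plunger is fully down. Releasing it, then two more strokes.

```bash
python3 -m pendant '[[1,0,0,-0.5,0],[1,0,0,-0.7,0],[1,0,0,-0.8,0],[1,0,0,-1,0],[1,0,0,0,0],[1,0,0,0,0],[1,0,0,0,0]]' 20; python3 -m pendant '[[1,0,0,0.7,0],[1,0,0,0.6,0],[1,0,0,0.5,0],[1,0,0,0.4,0],[1,0,0,0.3,0],[1,0,0,0.2,0],[1,0,0,0.2,0],[1,0,0,0.1,0],[1,0,0,0,0],[1,0,0,0,0]]' 20
```

```text
t: 46.7
ee_pos: [0.4976, 0.3306, 0.1744]
ee_rot: [-3.141, 0.001, 1.571]
ft_force: [-0.2, -0.4, -0.2]
opening: 0.009
finger_force: 0.0
t: 47.7
ee_pos: [0.4982, 0.331, 0.148]
ee_rot: [3.139, -0.002, 1.571]
ft_force: [-10.0, -5.3, 29.5]
opening: 0.004
finger_force: 14.9
```

```bash
python3 -m pendant '[[1,0,0,-0.5,0],[1,0,0,-0.7,0],[1,0,0,-0.8,0],[1,0,0,-1,0],[1,0,0,0,0],[1,0,0,0,0],[1,0,0,0,0]]' 20; python3 -m pendant '[[1,0,0,0.7,0],[1,0,0,0.6,0],[1,0,0,0.5,0],[1,0,0,0.4,0],[1,0,0,0.3,0],[1,0,0,0.2,0],[1,0,0,0.2,0],[1,0,0,0.1,0],[1,0,0,0,0],[1,0,0,0,0]]' 20
```

```text
t: 48.4
ee_pos: [0.4976, 0.3306, 0.1743]
ee_rot: [-3.141, 0.001, 1.571]
ft_force: [-0.1, 0.5, -0.6]
opening: 0.006
finger_force: 0.0
t: 49.4
ee_pos: [0.4983, 0.331, 0.148]
ee_rot: [3.139, -0.002, 1.571]
ft_force: [-9.8, -5.6, 29.1]
opening: 0.004
finger_force: 14.9
```

Three full presses are done. I'll retract and check.

```bash
python3 -m pendant '[[1,0,0,-0.5,0],[1,0,0,-0.7,0],[1,0,0,-0.8,0],[1,0,0,-1,0],[1,0,0,-2,0],[1,0,0,-3,0],[1,0,0,-3,0],[1,-1,0,-3,0],[1,0,0,0,0],[1,0,0,0,0],[1,0,0,0,0]]' 20
python3 -c "
from h import *
a=snap('scene','s12');snap('wrist','w12')
cv2.imwrite('pics/s12b.png',cv2.resize(a[:,:,::-1],(800,600)))
z=robot.sense()['ee_pos'];print(proj('w12',[[.498,.331,.166],[.498,.331,.148]]))"
```

```text
t: 50.5
ee_pos: [0.4975, 0.3207, 0.2835]
ee_rot: [-3.14, 0.001, 1.571]
ft_force: [-0.4, 0.1, 0.2]
opening: 0.003
finger_force: 0.0
[[252.66324088 177.94701269]
 [252.62046502 173.81986395]]
```

View pics/s12b.png

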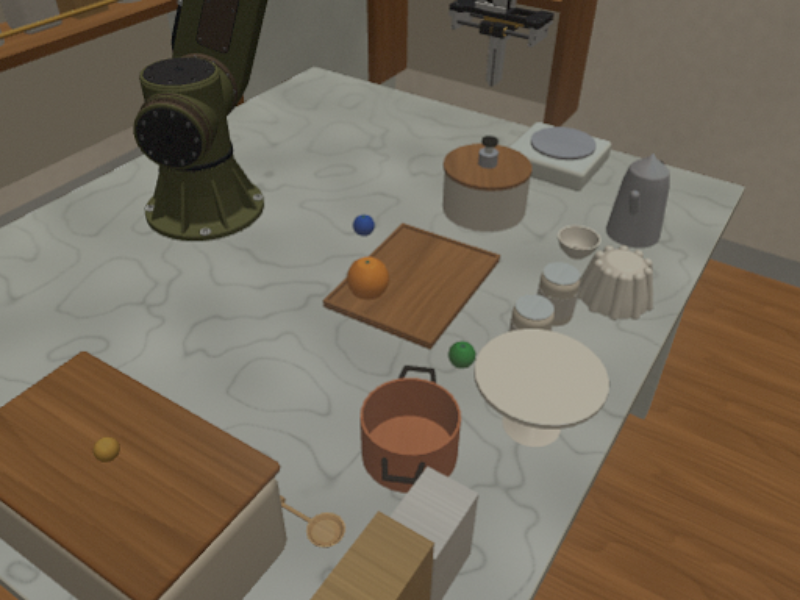

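The lid sits squarely on the jar with the plunger up, cap at (489,143). Only the orange is left on the board, at (368,277), and nothing else has moved.

```bash
python3 -c "
from workcell import robot
print(robot.hand_in())"
```

```text
the job is handed in; nothing more can be done
None
```

The job is handed in: all four mandarins present were lowered into the jar, the pump lid is seated, the plunger was worked fully three times, and the orange and everything else stayed put.

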